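Pack up the bed of a small press, feeling each board flat

TASK

Pack up the sprung bed of the small press for a thin workpiece. Lay the long rectangular board on the bed, centred and in line with it, let go of it, and push down on it from above until you feel the bed sink about 6 mm, to be sure that it lies flat; only then lay the short rectangular board centred and in line on top of the long one, let go and push it down the same way. Leave both lying there in a flat stack, and leave the round board and the square board where they are.

Things in the scene. Friction and masses are not known exactly. Their poses are not given: they have to be found in the camera images.
- long_board: The long rectangular board, 110 x 56 mm. Made of 9 mm plywood with a 3 mm firm grey pad on top, 12 mm thick in all, lying pad up on the bench. Origin at the centre of its underside, z up. x along the 110 mm length. About 100 g; grip it across its 56 mm width.
- short_board: The short rectangular board, 74 x 46 mm. Made of 9 mm plywood with a 3 mm firm grey pad on top, 12 mm thick in all, lying pad up on the bench. Origin at the centre of its underside, z up. x along the 74 mm length. About 70 g; grip it across its 46 mm width.
- bed_top (a point): Centre of the upper face of the press bed, a level black-topped plate 136 mm long (x) by 100 wide (y), 56 mm above the bench at rest; z up. Fixed press, its length within 15 degrees of the robot's straight ahead. Keep clear: on the bed's +x side, from 123 mm beyond this point, stand its post and swung-away heater head, up to 51 mm above the bed (a grip 285 mm away, 101 mm).
- bed (a joint): How far the bed is pushed down, in m: 0 at rest, 0.010 at its lower stop. The bed slides straight down on springs without tipping: about 3 N starts it moving, then 1 N per mm more (7 N at 4 mm, 9 N at 6 mm, 13 N at the stop), and it rises again when released. The boards' own weight hardly moves it.
- round_board: Bystander: round board, 66 mm across. Made of 9 mm plywood with a 3 mm firm grey pad on top, 12 mm thick in all, lying pad up on the bench. Origin at the centre of its underside, z up. 
- square_board: Bystander: square board, 50 x 50 mm. Made of 9 mm plywood with a 3 mm firm grey pad on top, 12 mm thick in all, lying pad up on the bench. Origin at the centre of its underside, z up. 
Things that resemble listed ones, but are neither listed nor needed, are in the scene too. What is shaped like the short_board but orange, purple or turquoise is not meant.

How it is judged:
On the way, in this order (a step that is already met when the one before it is completed fails the run):
1. the long board lies flat on the bed, centred and in line, and has been let go (horizontal distance between long_board and bed_top below 0.015 m and z of long_board in the frame of bed_top between -0.004 and 0.004 m and angle between long_board's own z axis and vertical below 0.07 rad and angle between the x axis of long_board and the x axis of bed_top, either way round below 0.21 rad and contact force between the fingers and long_board below 0.3 N and linear speed of long_board below 0.03 m/s), for 0.2 s.
2. the fingers push the long board down so that the bed sinks by more than 4 mm, before the short board is added (horizontal distance between long_board and bed_top below 0.015 m and z of long_board in the frame of bed_top between -0.004 and 0.004 m and angle between long_board's own z axis and vertical below 0.07 rad and angle between the x axis of long_board and the x axis of bed_top, either way round below 0.21 rad and value of joint bed above 0.004 m and contact force between the fingers and long_board above 2 N), for 0.1 s.
3. the short board lies flat on the long one, centred and in line, and has been let go (horizontal distance between each of long_board, short_board and bed_top below 0.015 m and z of long_board in the frame of bed_top between -0.004 and 0.004 m and angle between each of long_board, short_board's own z axis and vertical below 0.07 rad and angle between the x axis of each of long_board, short_board and the x axis of bed_top, either way round below 0.21 rad and z of short_board in the frame of long_board between 0.008 and 0.016 m and contact force between the fingers and short_board below 0.3 N and linear speed of short_board below 0.03 m/s), for 0.2 s.
4. the fingers push the short board down so that the bed sinks by more than 4 mm (horizontal distance between each of long_board, short_board and bed_top below 0.015 m and z of long_board in the frame of bed_top between -0.004 and 0.004 m and angle between each of long_board, short_board's own z axis and vertical below 0.07 rad and angle between the x axis of each of long_board, short_board and the x axis of bed_top, either way round below 0.21 rad and z of short_board in the frame of long_board between 0.008 and 0.016 m and value of joint bed above 0.004 m and contact force between the fingers and short_board above 2 N), for 0.1 s.
At the end, for the whole second after the job is handed in: The long board lies on the bed and the short board on the long one: both within 15 mm of the bed's centre, within 12 degrees of its length (either way round) and within 4 degrees of level, each resting on what is under it (within 4 mm), at rest, with the bed sprung back up to within 3 mm (horizontal distance between each of long_board, short_board and bed_top below 0.015 m and z of long_board in the frame of bed_top between -0.004 and 0.004 m and angle between each of long_board, short_board's own z axis and vertical below 0.07 rad and angle between the x axis of each of long_board, short_board and the x axis of bed_top, either way round below 0.21 rad and z of short_board in the frame of long_board between 0.008 and 0.016 m and linear speed of each of long_board, short_board below 0.02 m/s and value of joint bed below 0.003 m); the robot touches nothing.
It fails at once if the round board is moved by more than 30 mm (distance of round_board from where it was at the start of the episode above 0.03 m).
It fails at once if the square board is moved by more than 30 mm (distance of square_board from where it was at the start of the episode above 0.03 m).
It also fails if it takes over 69 s, if anything falls off the work surface, if the arm or the gripper's body presses on something with over 40 N, if the wrist force passes 120 N, or if a joint passes its speed limit or range.

ROBOT

A 7-joint arm with a two-finger parallel gripper is mounted at the origin on the work surface. World frame = base frame: x ahead of the robot, y to its left, z up, the work surface at z = 0. Lengths are in m, angles in rad, forces in N, time in s.
With the tool pointing down it reaches from about 0.4 to 0.85 m from the base axis. Payload 10.4 kg.
Tool frame: the origin (TCP) lies on the centre line of the jaws, within the pads' length; the fingertips stand r.tip_extent ahead of it and the grasp point (between the pads) lies 3 mm ahead of it (r.tip_extent is the distance from the TCP to the fingertips, in m); z points along the fingers, y is the direction in which the jaws open and shut (so a half turn about z gives the same grasp; the last joint's range is limited). The gripper opens to 87 mm and grips with 3 to 60 N. Pads are 19 mm wide; open, the fingers measure 117 mm over their backs; the gripper's body (75 mm by 190 mm) begins 51 mm behind the grasp point.
Start: joints at [-1.171, 0.332, -0.065, 1.46, 0.022, 1.35, -0.088], TCP at [0.256, 0.57, 0.245] pointing down, gripper open.
Joint ranges: [-2.6, 2.6], [-0.5, 2.12], [-1.47, 1.34], [0.16, 2.42], [-1.27, 4.41], [0.06, 2.06], [-2.6, 2.6]. Speed limits (rad/s): [2.22, 2.22, 2.79, 2.79, 3.14, 3.14, 3.14].

INTERFACE

Orientations are given as a unit quaternion [x, y, z, w].
In Python, from bench import r gives the robot as it stands. The module is installed in compiled form; this text tells all that it offers.
- The arm moves only by the shell command python3 -m jog 'ROWS' [FORCE]. ROWS is JSON, a list of rows, each a list of 5 numbers: the shift along the tool's x, y, z in cm, then the turn about the tool's z in rad, then the closure, from 0 (fully open) to 1 (shut). A call has exactly 10 rows; each row shifts and turns the pose as measured when the row begins, along the tool's axes as they then stand; what a row does not reach is not made up. A row lasts 1/10 s, in which the tool goes at most 50 mm and 8.59 degrees, less where a joint would pass 70% of its speed; a pose out of reach is approached as far as the arm can. A call with a gripper value outside its range is refused whole. The fingers move at their own pace and stop on an object; FORCE is the grip in N (left out, the last holds). Time passes only in rows, so rows that do not move let the fingers close, or fill a call up. It gives the time, the measured TCP pose, the force and the opening at its end, in the units of the state.
- r.read_state(): the state, without advancing time (a new reading comes with each control period).
- r.camera(name): name is "scene" or "top" or "wrist"; returns a dict with "pixels" (420x560x3 uint8, red, green, blue), "fx", "fy", "cx", "cy" (pixels), "camera_from_world" (4x4, takes a point from world to camera coordinates). Camera axes: x right, y up, looking along -z (the intrinsics and any distortion apply to the point x, -y, -z); pixel columns grow to the right and rows downward; lengths in m; the calibration is good to about 2 mm. A picture is of the moment at which its call begins. There is no depth.
- r.close_job(): hands the job in, once; it reports no verdict.
The state is a dict: "time": time; "joint_positions": joint angles; "joint_vel": joint speeds; "joint_torque": joint torques, N m; "ee_pos": TCP position; "eef_rot": TCP orientation; "ft_force": force on the tool from outside, world axes, zero at the start; "torque": the same for the moment, N m; "width": finger opening in m.
Only numpy, scipy, OpenCV 4.12 (cv2) and the standard library are available. Lean on these libraries where they do the work, as an engineer would, in place of code of your own. Each camera call takes 0.05 s, during which the arm holds its last target. There are 200 camera calls.

## Working session

There is one attempt and no reset: what is moved stays moved. The work goes in short steps, Python scripts to look and compute and a shell command to move; the robot and the scene stay as the last step left them, time stands still between calls to the robot, and variables do not carry over. Pictures are saved under pics/ and viewed, about 8 in all and at most 12, crops included, and the job is handed in when it is done.

```bash
mkdir -p pics; python3 - <<'E'
from bench import r
import cv2,numpy as np
s=r.read_state(); print(s, r.tip_extent)
for n in ("scene","top"):
    c=r.camera(n); cv2.imwrite(f"pics/{n}0.png",c["pixels"][:,:,::-1])
    print(n,[c[k] for k in c if k!="pixels"])
E
```

```text
{'time': 0.0, 'joint_positions': array([-1.17062749,  0.33288566, -0.06471193,  1.46091486,  0.021589  ,
        1.34988506, -0.08848007]), 'joint_vel': array([-0.00029718, -0.00086774,  0.00017865,  0.00161619,  0.0008019 ,
        0.00038813,  0.0009633 ]), 'joint_torque': array([ 4.52023269e-04, -6.23264980e+01,  2.48635415e-02, -3.89903247e+01,
       -6.14344259e-02,  3.99527256e-02,  1.43615534e-04]), 'ee_pos': array([0.25628283, 0.56966433, 0.24375796]), 'eef_rot': array([ 2.09789587e-01,  9.77746307e-01, -6.88069631e-04, -1.22861890e-04]), 'ft_force': array([0.01385561, 0.49428844, 1.56020135]), 'torque': array([ 0.04783437,  0.04603137, -0.0519082 ]), 'width': 0.08683816722603871} 0.022
scene [494.5834545568302, 494.5834545568302, 281.99657977345356, 204.86435355492426, array([[-0.78989288,  0.61289446,  0.02072737,  0.32802648],
       [-0.44172328, -0.59208391,  0.67403056,  0.2123708 ],
       [ 0.42538194,  0.52325617,  0.73841261, -1.47706038],
       [ 0.        ,  0.        ,  0.        ,  1.        ]])]
top [474.3499341084974, 474.3499341084974, 278.1949564594517, 206.865207132615, array([[ 1.73594443e-03, -9.99579937e-01, -2.89298376e-02,
         1.07845306e-01],
       [ 9.98427335e-01,  1.11423260e-04,  5.60610790e-02,
        -4.65992213e-01],
       [-5.60343064e-02, -2.89816596e-02,  9.98008126e-01,
        -1.27240297e+00],
       [ 0.00000000e+00,  0.00000000e+00,  0.00000000e+00,
         1.00000000e+00]])]
```

View pics/top0.png

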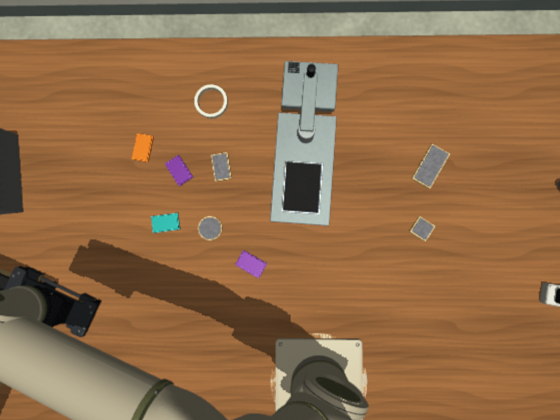

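View pics/scene0.png

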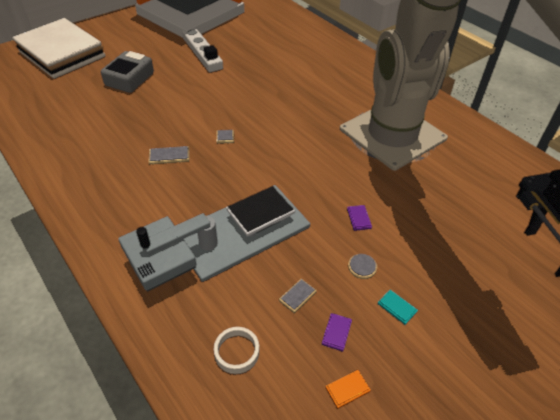

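The top view shows the bed (black) at px (302,187), the long board at (431,166), the grey short board at (221,166), the square board at (423,229) and the round board at (210,228). The scene view agrees: bed (262,210), long (169,155), short (298,294), round (362,265), square (225,136).

```bash
cat > h.py <<'E'
from bench import r
import cv2,numpy as np
def ray(c,uv,z):
    M=c["camera_from_world"]; R=M[:3,:3]; o=-R.T@M[:3,3]
    uv=np.atleast_2d(uv).astype(float)
    d=np.c_[(uv[:,0]-c["cx"])/c["fx"],-(uv[:,1]-c["cy"])/c["fy"],-np.ones(len(uv))]@R
    return (o+d*((z-o[2])/d[:,2])[:,None])[:,:2]
def rect(c,uv,z,kind,win=45):
    """rectangle round the seed pixel, world: centre, long, short, yaw deg of long side in (-90,90]"""
    hsv=cv2.cvtColor(c["pixels"],cv2.COLOR_RGB2HSV); S,V=hsv[...,1],hsv[...,2]
    m=(V<45) if kind=="black" else (S<70)&(V>60)
    w=np.zeros_like(m); w[max(0,uv[1]-win):uv[1]+win,max(0,uv[0]-win):uv[0]+win]=1
    m=cv2.morphologyEx((m&w).astype(np.uint8),cv2.MORPH_CLOSE,np.ones((3,3)))
    cs,_=cv2.findContours(m,cv2.RETR_EXTERNAL,cv2.CHAIN_APPROX_NONE)
    k=max((k for k in cs if cv2.pointPolygonTest(k,(float(uv[0]),float(uv[1])),True)>-6),key=cv2.contourArea)
    P=ray(c,k[:,0,:],z)
    (x,y),(a,b),t=cv2.minAreaRect((P*1000).astype(np.float32))
    if a<b: a,b,t=b,a,t+90
    return np.round([x,y,a,b,(t+90)%180-90],1)
def tcp():
    s=r.read_state(); from scipy.spatial.transform import Rotation as R
    m=R.from_quat(s["eef_rot"]).as_matrix(); 
    return s,m,np.degrees(np.arctan2(m[1,1],m[0,1]))  # yaw of tool y
E
python3 - <<'E'
from h import *
t=r.camera("top"); s=r.camera("scene")
for n,a,b,z,k in [("bed",(302,187),(262,210),.056,"black"),("long",(431,166),(169,155),.012,"g"),("short",(221,166),(298,294),.012,"g"),("sq",(423,229),(225,136),.012,"g"),("round",(210,228),(362,265),.012,"g")]:
    for nm,c,p in(("top",t,a),("scene",s,b)):
        try: print(n,nm,rect(c,p,z,k,35 if k=="black" or n=="long" else 28))
        except Exception as e: print(n,nm,"fail",e)
st,m,y=tcp(); print(m.round(3),y)
E
```

```text
bed top [516.4  45.3 121.9  86.4  -4.2]
bed scene [519.2  45.9 124.8  88.8  -4.2]
long top [ 578.5 -305.   104.2   51.1  -30.1]
long scene [ 580.2 -304.5  102.    51.8  -30.1]
short top [578.2 267.2  67.7  40.7   9.4]
short scene [580.3 266.9  67.7  39.3  10.6]
sq top [ 408.2 -280.    44.8   43.5   56. ]
sq scene [ 409.3 -279.1   42.3   40.9   56.1]
round top [409.7 295.4  57.5  57.2 -89.4]
round scene [410.9 296.6  58.8  57.1  10.3]
[[-0.912  0.41  -0.   ]
 [ 0.41   0.912 -0.001]
 [-0.    -0.001 -1.   ]] 65.77190130351045
```

Both views agree within about 3 mm: bed (0.518, 0.045, yaw −4°), long (0.579, −0.305, −30°), short (0.579, 0.267, 10°). The sizes match once I allow for the inset masks. Moving towards the long board.

```bash
python3 -m jog '[[-3.5,-3.5,0,0,0],[-3.5,-3.5,0,0,0],[-3.5,-3.5,0,0,0],[-3.5,-3.5,0,0,0],[-3.5,-3.5,0,0,0],[-3.5,-3.5,0,0,0],[-3.5,-3.5,0,0,0],[-3.5,-3.5,0,0,0],[-3.5,-3.5,0,0,0],[-3.5,-3.5,0,0,0]]' 20
```

```text
time: 1.2
ee_pos: [0.4305, 0.105, 0.2411]
eef_rot: [0.204, 0.979, 0.0, -0.002]
ft_force: [1.2, -0.3, -0.6]
width: 0.0869
```

```bash
python3 -m jog '[[-3.3,-3.5,0,0,0],[-3.3,-3.5,0,0,0],[-3.3,-3.5,0,0,0],[-3.3,-3.5,0,0,0],[-3.3,-3.5,0,0,0],[-3.3,-3.5,0,0,0],[-3.3,-3.5,0,0,0],[-3.3,-3.5,0,0,0],[-3.0,-3.2,0,0,0],[0,0,0,0.11,0]]'; python3 - <<'E'
from h import *
c=r.camera("wrist"); cv2.imwrite("pics/w1.png",c["pixels"][:,:,::-1])
s,m,y=tcp(); d=np.r_[.579,-.305,.1]-s["ee_pos"]; print(s["ee_pos"],y,(m.T@d*100).round(2))
E
```

```text
time: 2.2
ee_pos: [0.5773, -0.3217, 0.24]
eef_rot: [0.259, 0.966, -0.001, -0.0]
ft_force: [-0.2, 0.2, 0.1]
width: 0.087
[ 0.57768606 -0.31900866  0.23999572] 59.521600880788824 [ 0.59  1.27 14.  ]
```

View pics/w1.png

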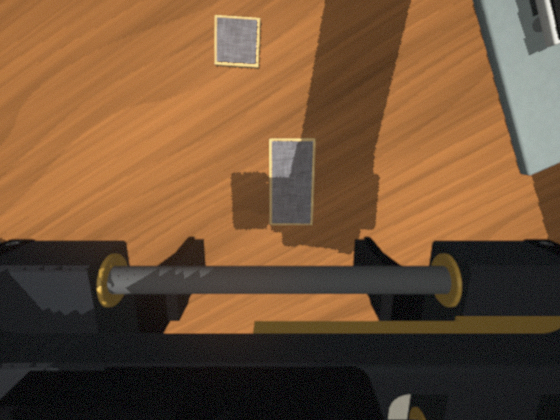

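The wrist view shows the long board upright at px columns 270–315, rows 139–226, lying between the fingers; square board at (238,41).

```bash
python3 - <<'E'
from h import *
c=r.camera("wrist"); s,m,y=tcp()
P=ray(c,[(269,138.5),(315,138.5),(314,226),(270,226)],.012); ctr=P.mean(0)
L=(P[0]+P[1]-P[2]-P[3])/2; print(P.round(4),ctr,np.hypot(*L),np.degrees(np.arctan2(L[1],L[0])),np.linalg.norm(P[1]-P[0]),s["ee_pos"])
print((m.T@(np.r_[ctr,.023]-s["ee_pos"])*100).round(2))
E
```

```text
[[ 0.5206 -0.2993]
 [ 0.5485 -0.252 ]
 [ 0.6444 -0.3059]
 [ 0.6156 -0.3548]] [ 0.58228407 -0.30299383] 0.10999131221677792 150.17334181911627 0.05494331138747727 [ 0.57813396 -0.31670106  0.24030485]
[ 0.3   1.36 21.73]
```

```bash
python3 -m jog '[[0.3,1.2,0,0,0],[0,0,3.5,0,0],[0,0,4,0,0],[0,0,4,0,0],[0,0,4,0,0],[0,0,2.5,0,0],[0,0,0,0,0],[0,0,0,0,0],[0,0,0,0,0],[0,0,0,0,0]]'; python3 - <<'E'
from h import *
s,m,y=tcp();print(s["ee_pos"],y,(m.T@(np.r_[.581,-.3035,.0235]-s["ee_pos"])*100).round(2))
E
```

```text
time: 3.3
ee_pos: [0.5915, -0.2822, 0.0625]
eef_rot: [0.237, 0.971, 0.006, 0.006]
ft_force: [0.5, -0.8, -0.1]
width: 0.0868
[ 0.59151881 -0.28216965  0.06252471] 62.5739548670136 [-0.02 -2.44  3.87]
```

```bash
python3 -m jog '[[0,-1.2,0,0.04,0],[0,-0.9,0,0,0],[0,0,0,0,0],[0,0,0,0,0],[0,0,0,0,0],[0,0,0,0,0],[0,0,0,0,0],[0,0,0,0,0],[0,0,0,0,0],[0,0,0,0,0]]'; python3 - <<'E'
from h import *
s,m,y=tcp();print(s["ee_pos"],y,s["joint_vel"].round(3),(m.T@(np.r_[.581,-.3035,.0235]-s["ee_pos"])*100).round(2), m[:,2])
E
```

```text
time: 4.3
ee_pos: [0.5818, -0.3036, 0.0654]
eef_rot: [0.258, 0.966, 0.006, 0.008]
ft_force: [0.2, 0.2, -0.3]
width: 0.0867
[ 0.58176172 -0.30357696  0.06536985] 60.050850847659305 [-0.001 -0.002  0.001 -0.001 -0.    -0.001  0.001] [ 0.12 -0.1   4.18] [ 0.01832446  0.00797603 -0.99980028]
```

```bash
python3 -m jog '[[0.1,0,1.5,0,0],[0,0,1.5,0,0],[0,0,0.8,0,0],[0,0,0,0,0],[0,0,0,0,0],[0,0,0.2,0,0],[0,0,0,0,0],[0,0,0,0,0],[0,0,0,0,0],[0,0,0,0,0]]'; python3 - <<'E'
from h import *
s,m,y=tcp();print(s["ee_pos"],y,(m.T@(np.r_[.581,-.3035,.0235]-s["ee_pos"])*100).round(2), m[:,2])
E
```

```text
time: 5.3
ee_pos: [0.5821, -0.3029, 0.0245]
eef_rot: [0.259, 0.966, 0.007, 0.008]
ft_force: [-0.7, -0.3, -0.4]
width: 0.0869
[ 0.58207907 -0.30288812  0.02450431] 60.03306441530259 [ 0.06 -0.11  0.1 ] [ 0.01913822  0.00870932 -0.99977891]
```

```bash
python3 -m jog '[[0,0,0,0,1],[0,0,0,0,1],[0,0,0,0,1],[0,0,0,0,1],[0,0,0,0,1],[0,0,0,0,1],[0,0,0,0,1],[0,0,0,0,1],[0,0,0,0,1],[0,0,0,0,1]]' 20
python3 -m jog '[[0,0,-1,0,1],[0,0,-2,0,1],[0,0,-3,0,1],[0,0,-3,0,1],[0,0,-3,0,1],[0,0,-2,0,1],[0,0,-1,0,1],[0,0,0,0,1],[0,0,0,0,1],[0,0,0,0,1]]'; python3 - <<'E'
from h import *
s,m,y=tcp();t=np.radians(85.8-y);print(s["ee_pos"],y,"turn",-t,(m.T@(np.r_[.518,.0455,.16]-s["ee_pos"])*100).round(2), m[:,2])
E
```

```text
time: 6.3
ee_pos: [0.5818, -0.3029, 0.024]
eef_rot: [0.259, 0.966, 0.007, 0.008]
ft_force: [-0.2, -0.4, 0.5]
width: 0.0557
time: 7.3
ee_pos: [0.5772, -0.3037, 0.1811]
eef_rot: [0.259, 0.966, 0.007, 0.006]
ft_force: [0.6, -0.3, -1.5]
width: 0.0556
[ 0.57717257 -0.30374236  0.1811074 ] 59.96052634451837 turn -0.4509838922704893 [22.63 27.23  2.37] [ 0.01544491  0.01018005 -0.9998289 ]
```

```bash
python3 -m jog '[[2,2.4,0,0,1],[2.8,3.4,0,0,1],[2.8,3.4,0,0,1],[2.8,3.4,0,0,1],[2.8,3.4,0,0,1],[2.8,3.4,0,0,1],[2.8,3.4,0,0,1],[2,2.4,0,0,1],[1,1.2,0,0,1],[0,0,0,0,1]]'
python3 -m jog '[[0,0,0,-0.1,1],[0,0,0,-0.1,1],[0,0,0,-0.1,1],[0,0,0,-0.1,1],[0,0,0,-0.04,1],[0,0,0,0,1],[0,0,0,0,1],[0,0,0,0,1],[0,0,0,0,1],[0,0,0,0,1]]'; python3 - <<'E'
from h import *
c=r.camera("wrist"); cv2.imwrite("pics/w2.png",c["pixels"][:,:,::-1])
s,m,y=tcp();t=np.radians(85.8-y);print(s["ee_pos"],y,"turn",-t,(m.T@(np.r_[.518,.0455,.12]-s["ee_pos"])*100).round(2), m[:,2])
E
```

```text
time: 8.3
ee_pos: [0.5115, 0.0472, 0.1713]
eef_rot: [0.259, 0.966, 0.002, -0.002]
ft_force: [-0.7, -0.1, -0.5]
width: 0.0559
time: 9.3
ee_pos: [0.5097, 0.0382, 0.1659]
eef_rot: [0.039, 0.999, -0.0, -0.006]
ft_force: [-0.7, -0.5, -1.3]
width: 0.0557
[0.50966364 0.03825326 0.16595476] 85.57561244416252 turn -0.003916301649866666 [-0.83  0.79  4.59] [-1.10022490e-02 -3.46055037e-04 -9.99939414e-01]
```

View pics/w2.png

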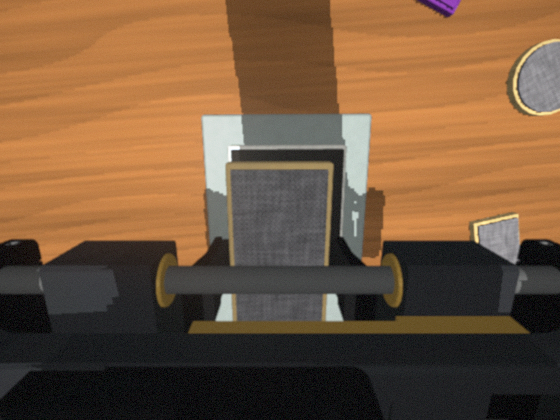

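The wrist view shows the board held with its near edge at row 163, cols 228–333, and the bed's near rim at row ~147, cols 228–345, nearly parallel.

```bash
python3 - <<'E'
from h import *
c=r.camera("wrist"); s,m,y=tcp(); p=s["ee_pos"]
B=ray(c,[(227,163),(333,162)],p[2]-.012); print("board near corners",B.round(4),np.linalg.norm(B[1]-B[0]))
e=B[1]-B[0]; u=np.r_[e[1],-e[0]]/np.hypot(*e); ctr=B.mean(0)+.055*u; print("board ctr",ctr,"yaw",np.degrees(np.arctan2(u[1],u[0])), "TCP",p)
D=ray(c,[(228,147),(345,147)],.056);e=D[1]-D[0]; u=np.r_[e[1],-e[0]]/np.hypot(*e);print("bed",D.round(4),np.hypot(*e),D.mean(0)+.068*u,np.degrees(np.arctan2(u[1],u[0])))
t=np.r_[.518,.0455]-ctr;print("need",(m.T@np.r_[t,0]*100).round(2))
E
```

```text
board near corners [[0.4531 0.0162]
 [0.4568 0.0694]] 0.05337512957876278
board ctr [0.50982589 0.03907613] yaw -3.889040570196227 TCP [0.50970442 0.03832039 0.16601437]
bed [[0.449  0.0008]
 [0.4564 0.0963]] 0.09571230306863386 [0.52050227 0.04330176] -4.429711092109126
need [-0.77  0.7  -0.01]
```

```bash
python3 -m jog '[[-0.9,0.6,0,0,1],[0,0,1.5,0,1],[0,0,2,0,1],[0,0,2,0,1],[0,0,1,0,1],[0,0,0.5,0,1],[0,0,0,0,1],[0,0,0,0,1],[0,0,0,0,1],[0,0,0,0,1]]'; python3 - <<'E'
from h import *
s,m,y=tcp();t=np.radians(85.8-y);print(s["ee_pos"],y,"turn",-t,(m.T@(np.r_[.519,.0443,.080]-s["ee_pos"])*100).round(2), m[:,2],s["ft_force"])
E
```

```text
time: 10.4
ee_pos: [0.5246, 0.0476, 0.0966]
eef_rot: [0.037, 0.999, 0.001, -0.002]
ft_force: [0.5, 0.1, -1.0]
width: 0.0557
[0.52458718 0.0476082  0.09656944] 85.73478155925791 turn -0.0011382765239662173 [ 0.53 -0.37  1.66] [-0.00423153  0.00205014 -0.99998895] [ 0.51404706  0.12059147 -0.98199593]
```

```bash
python3 -m jog '[[0.3,-0.2,0,0,1],[0.2,-0.15,0,0,1],[0,0,0,0,1],[0,0,0.5,0,1],[0,0,0.4,0,1],[0,0,0.3,0,1],[0,0,0.2,0,1],[0,0,0.1,0,1],[0,0,0,0,1],[0,0,0,0,1]]'; python3 - <<'E'
from h import *
s,m,y=tcp();print(s["ee_pos"],y,(m.T@(np.r_[.519,.0443,.080]-s["ee_pos"])*100).round(2), m[:,2],s["ft_force"])
E
```

```text
time: 11.4
ee_pos: [0.5191, 0.0443, 0.0809]
eef_rot: [0.037, 0.999, 0.001, -0.002]
ft_force: [0.0, -0.2, -0.3]
width: 0.0557
[0.51913641 0.04428698 0.08089689] 85.7242236237538 [0.01 0.   0.09] [-0.00314999  0.00263019 -0.99999158] [ 0.02538788 -0.16583359 -0.34870065]
```

```bash
python3 -m jog '[[0,0,0.1,0,1],[0,0,0,0,1],[0,0,0,0,0],[0,0,0,0,0],[0,0,0,0,0],[0,0,0,0,0],[0,0,0,0,0],[0,0,0,0,0],[0,0,0,0,0],[0,0,0,0,0]]'
python3 -m jog '[[0,0,0,0,0],[0,0,-1,0,0],[0,0,-2,0,0],[0,0,-2,0,0],[0,0,-2,0,0],[0,0,-1,0,0],[0,0,0,0,1],[0,0,0,0,1],[0,0,0,0,1],[0,0,0,0,1]]'; python3 - <<'E'
from h import *
c=r.camera("wrist"); cv2.imwrite("pics/w3.png",c["pixels"][:,:,::-1])
s,m,y=tcp();print(s["ee_pos"],y,(m.T@(np.r_[.519,.0443,.090]-s["ee_pos"])*100).round(2), m[:,2],s["ft_force"])
t=r.camera("top"); print(rect(t,(302,187),.068,"g",22))
E
```

```text
time: 12.4
ee_pos: [0.5197, 0.0444, 0.0805]
eef_rot: [0.037, 0.999, 0.002, -0.001]
ft_force: [0.1, -0.2, 0.2]
width: 0.0869
time: 13.4
ee_pos: [0.5189, 0.0436, 0.1644]
eef_rot: [0.038, 0.999, 0.001, -0.002]
ft_force: [-1.4, 0.0, 0.1]
width: 0.0623
[0.5189007  0.04360383 0.16434988] 85.68360499141001 [-0.03  0.06  7.44] [-0.00369456  0.00223806 -0.99999067] [-0.55285134 -0.37085543  0.88507461]
[ 5.161e+02  4.630e+01  1.125e+02  1.121e+02 -1.000e-01]
```

View pics/w3.png

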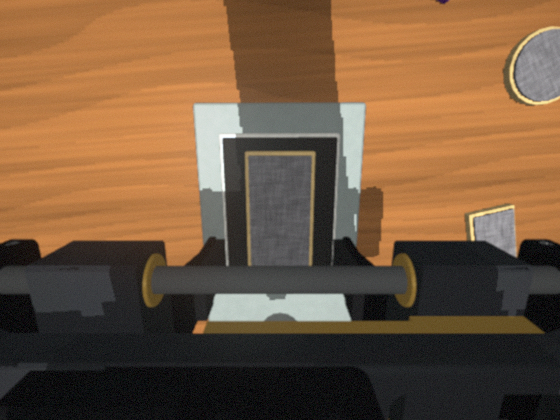

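The long board lies centred on the bed: side margins 21 and 22 px, near margin ~14 px, edges parallel. Now pushing with the closed fingers.

```bash
python3 -m jog '[[0,0,1,0,1],[0,0,2,0,1],[0,0,2,0,1],[0,0,1,0,1],[0,0,0.4,0,1],[0,0,0,0,1],[0,0,0,0,1],[0,0,0,0,1],[0,0,0,0,1],[0,0,0,0,1]]'; python3 - <<'E'
from h import *
s,m,y=tcp();print(s["ee_pos"],s["width"],y,(m.T@(np.r_[.519,.0443,.090]-s["ee_pos"])*100).round(2), m[:,2],s["ft_force"])
E
```

```text
time: 14.5
ee_pos: [0.5191, 0.0436, 0.097]
eef_rot: [0.038, 0.999, 0.001, -0.001]
ft_force: [-0.2, 1.2, -0.2]
width: 0.0003
[0.51907892 0.04363722 0.09698887] 0.00028186978264806747 85.67124161106183 [0.01 0.06 0.7 ] [-0.00280954  0.00204969 -0.99999395] [-0.20541195  1.22317025 -0.21745862]
```

```bash
python3 -m jog '[[0,0,0.4,0,1],[0,0,0.3,0,1],[0,0,0.2,0,1],[0,0,0.2,0,1],[0,0,0.2,0,1],[0,0,0.1,0,1],[0,0,0,0,1],[0,0,0,0,1],[0,0,0,0,1],[0,0,0,0,1]]'
```

```text
time: 15.5
ee_pos: [0.5197, 0.0438, 0.0848]
eef_rot: [0.038, 0.999, 0.002, -0.001]
ft_force: [-3.1, 0.4, 7.8]
width: 0.0002
```

```bash
python3 -m jog '[[0,0,0.1,0,1],[0,0,0.1,0,1],[0,0,0.1,0,1],[0,0,0,0,1],[0,0,0,0,1],[0,0,0,0,1],[0,0,0,0,1],[0,0,0,0,1],[0,0,0,0,1],[0,0,0,0,1]]'
python3 -m jog '[[0,0,-0.4,0,1],[0,0,-0.5,0,1],[0,0,-1,0,1],[0,0,-2,0,1],[0,0,-3,0,0],[0,0,-3,0,0],[0,0,-3,0,0],[0,0,-1,0,0],[0,0,0,0,0],[0,0,0,0,0]]'; python3 - <<'E'
from h import *
c=r.camera("wrist"); cv2.imwrite("pics/w4.png",c["pixels"][:,:,::-1])
s,m,y=tcp();t=np.radians(100-y);print(s["ee_pos"],y,"turn",-t,(m.T@(np.r_[.579,.267,.15]-s["ee_pos"])*100).round(2), m[:,2],s["ft_force"])
E
```

```text
time: 16.5
ee_pos: [0.5197, 0.0438, 0.0852]
eef_rot: [0.038, 0.999, 0.004, -0.002]
ft_force: [-2.6, -0.7, 6.9]
width: 0.0003
time: 17.5
ee_pos: [0.5193, 0.0419, 0.2313]
eef_rot: [0.039, 0.999, 0.003, -0.003]
ft_force: [-0.2, 0.6, -0.4]
width: 0.0404
[0.51915816 0.04180781 0.23105212] 85.52293966683301 turn -0.2526723688236312 [-4.26 22.87  8.21] [-0.00577606  0.00618879 -0.99996417] [ 0.34463049 -0.39119481 -0.65189014]
```

View pics/w4.png

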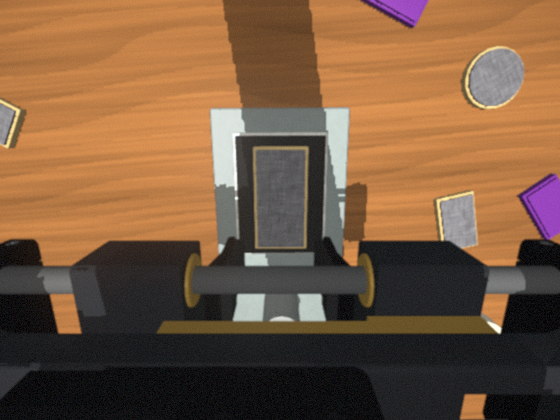

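The wrist view shows the board still centred and parallel on the bed (px 252–308, rows 147–249), and the short board at (457,220). The push read only 7–8 N (about 4–5 mm), so I'll press once more, harder, to be sure of it.

```bash
python3 -m jog '[[0,0.2,2,0,1],[0,0,3,0,1],[0,0,3,0,1],[0,0,3,0,1],[0,0,1.2,0,1],[0,0,0.3,0,1],[0,0,0,0,1],[0,0,0,0,1],[0,0,0,0,1],[0,0,0,0,1]]'
```

```text
time: 18.55
ee_pos: [0.5165, 0.0439, 0.0989]
eef_rot: [0.039, 0.999, 0.002, -0.005]
ft_force: [-0.3, 0.3, -0.7]
width: 0.0002
```

```bash
python3 -m jog '[[-0.2,0,0.4,0,1],[0,0,0.3,0,1],[0,0,0.2,0,1],[0,0,0.2,0,1],[0,0,0.2,0,1],[0,0,0.2,0,1],[0,0,0.2,0,1],[0,0,0.2,0,1],[0,0,0.2,0,1],[0,0,0.2,0,1]]'
```

```text
time: 19.55
ee_pos: [0.5199, 0.044, 0.0801]
eef_rot: [0.04, 0.999, 0.004, -0.005]
ft_force: [-18.7, -1.5, 46.2]
width: 0.0007
```

That went to the bed's lower stop (46 N, below the limits). Backing off and checking the board.

```bash
python3 -m jog '[[0,0,-0.5,0,1],[0,0,-0.6,0,1],[0,0,-1,0,1],[0,0,-2,0,1],[0,0,-3,0,0],[0,0,-3,0,0],[0,0,-3,0,0],[0,0,-1,0,0],[0,0,0,0,0],[0,0,0,0,0]]'; python3 - <<'E'
from h import *
c=r.camera("wrist"); cv2.imwrite("pics/w5.png",c["pixels"][:,:,::-1])
s,m,y=tcp();t=np.radians(100-y);print(s["ee_pos"],y,"turn",-t,(m.T@(np.r_[.579,.267,.15]-s["ee_pos"])*100).round(2), m[:,2],s["ft_force"])
E
```

```text
time: 20.55
ee_pos: [0.5202, 0.0422, 0.2272]
eef_rot: [0.04, 0.999, 0.003, -0.005]
ft_force: [0.4, 0.0, 0.4]
width: 0.0404
[0.52010584 0.0422169  0.22694284] 85.38546957074497 turn -0.2550716746234004 [-4.15 22.83  7.78] [-0.01101754  0.00688065 -0.99991563] [0.34290769 1.00823851 0.24572671]
```

View pics/w5.png

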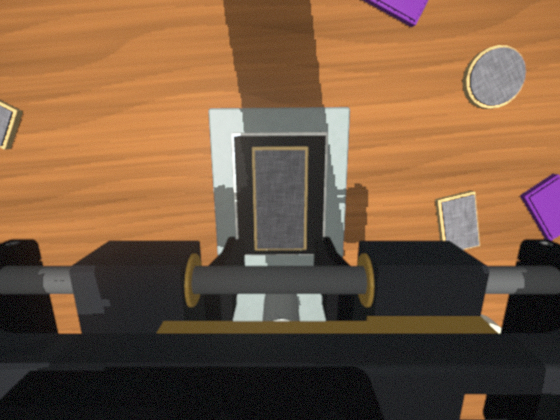

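The board has not shifted (px 252–308, rows 147–251). On to the short board.

```bash
python3 - <<'E'
from h import *
c=r.camera("wrist")
for q,z in (([(252,147),(308,147),(306,251),(254,251)],.068),([(436.5,199),(475.5,191),(480,245),(442,251)],.012)):
    P=ray(c,q,z); L=(P[3]+P[2]-P[0]-P[1])/2; print(P.mean(0),np.hypot(*L),np.degrees(np.arctan2(L[1],L[0])),np.linalg.norm(P[1]-P[0]))
E
python3 -m jog '[[-0.5,2,0,0,0],[-0.7,4,0,0,0],[-0.7,4,0,0,0],[-0.7,4,0,0,0],[-0.7,4,0,0,0],[-0.5,2.5,0,0,0],[-0.2,1,0,0,0],[0,0,0,-0.12,0],[0,0,0,-0.12,0],[0,0,0,0,0]]'; python3 - <<'E'
from h import *
c=r.camera("wrist"); cv2.imwrite("pics/w6.png",c["pixels"][:,:,::-1])
s,m,y=tcp();t=np.radians(100-y);print(s["ee_pos"],y,"turn",-t,(m.T@(np.r_[.579,.267,.15]-s["ee_pos"])*100).round(2), m[:,2],s["ft_force"])
E
```

```text
[0.51958198 0.04415178] 0.10912110318928009 -4.563245373340502 0.05480404242414031
[0.57723673 0.26266061] 0.07081564519489736 8.976888707628046 0.04707962191215758
time: 21.65
ee_pos: [0.5749, 0.2652, 0.2138]
eef_rot: [-0.084, 0.996, 0.001, -0.014]
ft_force: [0.5, -1.3, 0.3]
width: 0.0872
[0.57488886 0.26504466 0.21384398] 99.33996866131396 turn -0.01151972002641721 [-0.61  0.1   6.37] [-2.78318548e-02 -3.44205776e-05 -9.99612618e-01] [-0.15648069 -0.52876081 -0.39174139]
```

View pics/w6.png

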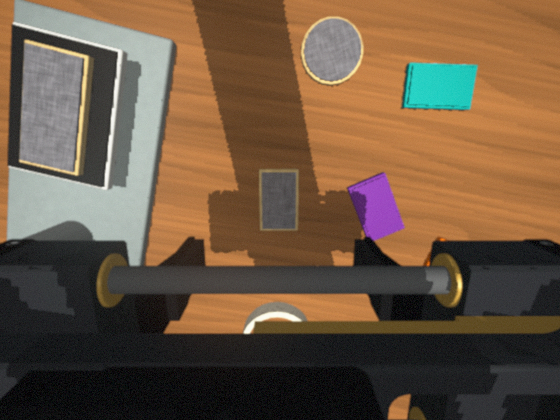

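The short board is at px 260–298, rows 170–231. The purple decoy's left corner is at about (347,188) and could foul the open right finger, so I'm measuring both.

```bash
python3 - <<'E'
from h import *
c=r.camera("wrist"); s,m,y=tcp()
P=ray(c,[(259.5,169.5),(298.5,169.5),(298.5,231),(260.5,231)],.012); L=(P[3]+P[2]-P[0]-P[1])/2; C=P.mean(0)
print(C,np.hypot(*L),np.degrees(np.arctan2(L[1],L[0])),np.linalg.norm(P[1]-P[0]))
Q=ray(c,[(347,187),(367,240),(403,227),(382,172)],.010)
print("purple rel. to short, tool axes cm",((np.c_[Q-C,np.zeros(4)])@m*100).round(2)[:,:2])
print("need",(m.T@np.r_[C-s["ee_pos"][:2],.024-s["ee_pos"][2]]*100).round(2))
E
```

```text
[0.58030286 0.2671839 ] 0.07357493190672493 9.809669682499862 0.04453012083095857
purple rel. to short, tool axes cm [[ 1.63  7.89]
 [-4.89 10.69]
 [-3.24 14.92]
 [ 3.38 11.83]]
need [-1.07  0.05 19.  ]
```

The short board is 74 × 45 mm at (0.580, 0.267), yaw 9.8°. The purple one is 79 mm to the side, clear of the finger backs at 58 mm.

```bash
python3 -m jog '[[-0.6,0,1,-0.01,0],[-0.4,0,3,0,0],[0,0,4,0,0],[0,0,3,0,0],[0,0,2,0,0],[0,0,1,0,0],[0,0,0,0,0],[0,0,0,0,0],[0,0,0,0,0],[0,0,0,0,0]]'; python3 - <<'E'
from h import *
s,m,y=tcp();print(s["ee_pos"],y,(m.T@(np.r_[.580,.267,.024]-s["ee_pos"])*100).round(2), m[:,2])
E
```

```text
time: 22.75
ee_pos: [0.5852, 0.264, 0.0687]
eef_rot: [-0.077, 0.997, 0.002, -0.011]
ft_force: [0.3, -1.2, 0.1]
width: 0.0872
[0.58518974 0.26395784 0.06873467] 98.78248334093988 [0.37 0.36 4.48] [-0.02234553  0.00131616 -0.99974944]
```

```bash
python3 -m jog '[[0.4,0.3,0,-0.02,0],[0,0,1,0,0],[0,0,1.5,0,0],[0,0,1,0,0],[0,0,0.4,0,0],[0,0,0,0,0],[0,0,0,0,0],[0,0,0,0,0],[0,0,0,0,0],[0,0,0,0,0]]'; python3 - <<'E'
from h import *
s,m,y=tcp();print(s["ee_pos"],y,(m.T@(np.r_[.580,.267,.024]-s["ee_pos"])*100).round(2), m[:,2])
E
```

```text
time: 23.75
ee_pos: [0.5802, 0.2671, 0.0279]
eef_rot: [-0.087, 0.996, 0.002, -0.01]
ft_force: [0.2, -0.2, 0.0]
width: 0.087
[0.58022198 0.267143   0.02787464] 100.032256503204 [ 0.02 -0.01  0.39] [-0.02037409  0.00273349 -0.99978869]
```

```bash
python3 -m jog '[[0,0,0.2,0,0],[0,0,0.2,0,0],[0,0,0,0,0],[0,0,0,0,0],[0,0,0,0,1],[0,0,0,0,1],[0,0,0,0,1],[0,0,0,0,1],[0,0,0,0,1],[0,0,0,0,1]]' 20
python3 -m jog '[[0,0,0,0,1],[0,0,0,0,1],[0,0,0,0,1],[0,0,-1,0,1],[0,0,-3,0,1],[0,0,-4,0,1],[0,0,-4,0,1],[0,0,-2,0,1],[0,0,0,0,1],[0,0,0,0,1]]'; python3 - <<'E'
from h import *
s,m,y=tcp();t=np.radians(85.5-y);print(s["ee_pos"],y,"turn",-t,(m.T@(np.r_[.519,.0443,.16]-s["ee_pos"])*100).round(2), m[:,2])
E
```

```text
time: 24.75
ee_pos: [0.5805, 0.2674, 0.0242]
eef_rot: [-0.087, 0.996, 0.003, -0.01]
ft_force: [-0.6, 0.1, 1.0]
width: 0.0471
time: 25.75
ee_pos: [0.5825, 0.266, 0.1716]
eef_rot: [-0.087, 0.996, 0.002, -0.01]
ft_force: [0.3, -0.4, -1.4]
width: 0.0458
[0.58246149 0.26598512 0.17155587] 99.98442082878552 turn 0.2528008337067531 [ 10.07 -20.74   1.23] [-0.02082724  0.00236899 -0.99978028]
```

```bash
python3 -m jog '[[1,-2,0,0,1],[2,-4,0,0,1],[2,-4,0,0,1],[2,-4,0,0,1],[1.6,-3.6,0,0,1],[1,-2,0,0,1],[0.3,-0.8,0,0,1],[0,0,0,0.12,1],[0,0,0,0.12,1],[0,0,0,0,1]]'
python3 -m jog '[[0,0,0,0,1],[0,0,0,0,1],[0,0,0,0,1],[0,0,0,0,1],[0,0,0,0,1],[0,0,0,0,1],[0,0,0,0,1],[0,0,0,0,1],[0,0,0,0,1],[0,0,0,0,1]]'; python3 - <<'E'
from h import *
c=r.camera("wrist"); cv2.imwrite("pics/w7.png",c["pixels"][:,:,::-1])
s,m,y=tcp();t=np.radians(85.5-y);print(s["ee_pos"],y,"turn",-t,(m.T@(np.r_[.519,.0443,.092]-s["ee_pos"])*100).round(2), m[:,2])
E
```

```text
time: 26.75
ee_pos: [0.5119, 0.0417, 0.1609]
eef_rot: [0.035, 0.999, -0.002, -0.018]
ft_force: [0.2, -0.0, -1.2]
width: 0.0459
time: 27.75
ee_pos: [0.5118, 0.0439, 0.1597]
eef_rot: [0.028, 0.999, -0.002, -0.019]
ft_force: [0.1, 0.5, 0.0]
width: 0.0456
[0.51184489 0.04385467 0.15973798] 86.81925600919021 turn 0.023025361037089777 [-0.97  0.12  6.74] [-0.03789047 -0.00295749 -0.99927752]
```

View pics/w7.png

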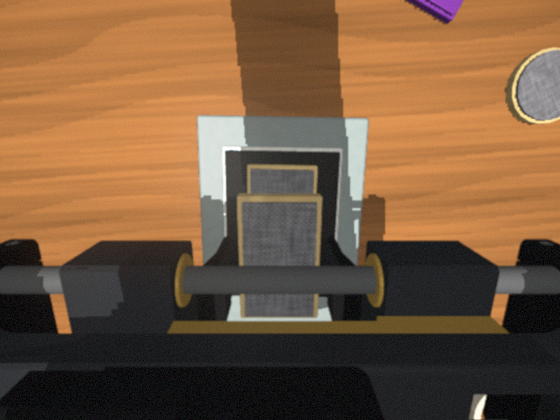

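The short board is held (px 238–321, rows 196–317) over the long board (near edge row 166, cols 247–317), in line with it. Working out the offset.

```bash
python3 - <<'E'
from h import *
c=r.camera("wrist"); s,m,y=tcp(); p=s["ee_pos"]
a=ray(c,[(238,195),(321.5,195)],p[2]-.012+.0014); b=ray(c,[(319,318),(240.5,318)],p[2]-.012-.0014); P=np.r_[a,b]
L=(b.sum(0)-a.sum(0))/2; print(P.mean(0),np.hypot(*L),np.degrees(np.arctan2(L[1],L[0])),np.linalg.norm(a[1]-a[0]))
D=ray(c,[(247,166),(317.5,166)],.068);e=D[1]-D[0];u=np.r_[e[1],-e[0]]/np.hypot(*e);print("long",np.hypot(*e),D.mean(0)+.055*u,np.degrees(np.arctan2(u[1],u[0])))
print("rel to TCP (tool, cm)",(m.T@np.r_[P.mean(0)-p[:2],0]*100).round(2))
E
```

```text
[0.50981114 0.04417579] 0.07302850778293869 -3.153833798392054 0.043119817094944814
long 0.054588969650318876 [0.52044322 0.04533489] -3.1608723541072097
rel to TCP (tool, cm) [0.2  0.02 0.01]
```

```bash
python3 -m jog '[[-0.6,0,0,0.015,1],[-0.5,0,1,0,1],[0,0,1.5,0,1],[0,0,1.2,0,1],[0,0,0.6,0,1],[0,0,0,0,1],[0,0,0,0,1],[0,0,0,0,1],[0,0,0,0,1],[0,0,0,0,1]]'; python3 - <<'E'
from h import *
s,m,y=tcp();t=np.radians(85.5-y);print(s["ee_pos"],y,"turn",-t,(m.T@(np.r_[.521,.0445,.0925]-s["ee_pos"])*100).round(2), m[:,2])
E
```

```text
time: 28.85
ee_pos: [0.5235, 0.0429, 0.1135]
eef_rot: [0.036, 0.999, -0.002, -0.018]
ft_force: [0.2, -0.2, -2.0]
width: 0.0458
[0.52348952 0.04294023 0.11352984] 85.86777640001266 turn 0.006418909091352609 [0.18 0.15 2.11] [-0.03667312 -0.00310493 -0.99932249]
```

```bash
python3 -m jog '[[0.1,0.15,0.3,0,1],[0,0,0.5,0,1],[0,0,0.5,0,1],[0,0,0.3,0,1],[0,0,0.2,0,1],[0,0,0.1,0,1],[0,0,0.1,0,1],[0,0,0,0,1],[0,0,0,0,1],[0,0,0,0,1]]'; python3 - <<'E'
from h import *
s,m,y=tcp();t=np.radians(85.5-y);print(s["ee_pos"],y,"turn",-t,(m.T@(np.r_[.521,.0445,.0925]-s["ee_pos"])*100).round(2), m[:,2],s["ft_force"])
E
```

```text
time: 29.85
ee_pos: [0.5219, 0.0448, 0.0925]
eef_rot: [0.036, 0.999, -0.002, -0.018]
ft_force: [-0.9, -0.4, 1.3]
width: 0.0458
[0.52192256 0.04476868 0.09252303] 85.87499935450577 turn 0.006544973428979204 [ 0.09 -0.03  0.01] [-0.03607764 -0.00240184 -0.9993461 ] [-0.89278981 -0.38234107  1.34556766]
```

```bash
python3 -m jog '[[0,0,0,0,0],[0,0,0,0,0],[0,0,0,0,0],[0,0,0,0,0],[0,0,0,0,0],[0,0,0,0,0],[0,0,0,0,0],[0,0,0,0,0],[0,0,0,0,0],[0,0,0,0,0]]'
python3 -m jog '[[0,0,-0.5,0,0],[0,0,-1,0,0],[0,0,-2,0,0],[0,0,-2,0,0],[0,0,-2,0,0],[0,0,-2,0,0],[0,0,0,0,1],[0,0,0,0,1],[0,0,0,0,1],[0,0,0,0,1]]'; python3 - <<'E'
from h import *
c=r.camera("wrist"); cv2.imwrite("pics/w8.png",c["pixels"][:,:,::-1])
s,m,y=tcp();t=np.radians(85.5-y);print(s["ee_pos"],y,(m.T@(np.r_[.5195,.0443,.102]-s["ee_pos"])*100).round(2), m[:,2],s["ft_force"])
E
```

```text
time: 30.85
ee_pos: [0.5224, 0.0448, 0.0927]
eef_rot: [0.036, 0.999, -0.002, -0.017]
ft_force: [-0.2, -1.0, 0.7]
width: 0.0869
time: 31.85
ee_pos: [0.5258, 0.0444, 0.1954]
eef_rot: [0.037, 0.999, -0.002, -0.017]
ft_force: [-0.7, -0.4, 0.2]
width: 0.0626
[0.52574497 0.04439677 0.19536069] 85.81049925888786 [ 0.31 -0.01  9.35] [-0.03361835 -0.00211265 -0.99943251] [ 0.89827293  0.44920574 -0.2831955 ]
```

View pics/w8.png

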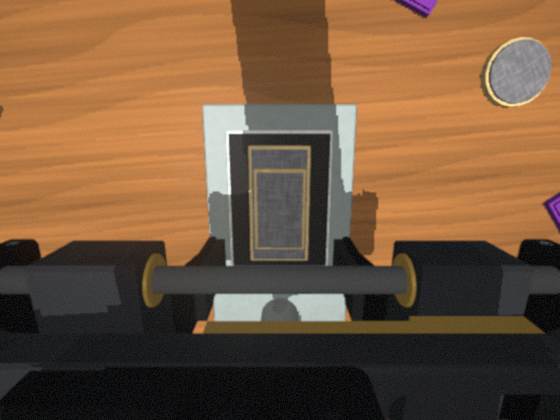

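The short board is on the long one and parallel to it: short px 253–307, rows 170–249; long px 248–311, rows 146–262.

```bash
python3 - <<'E'
from h import *
c=r.camera("wrist")
for q,z in (([(248,146),(311.5,146),(309,262),(249,262)],.068),([(252.5,169.5),(307.5,169.5),(306.5,249.5),(253,249.5)],.080)):
    P=ray(c,q,z); L=(P[3]+P[2]-P[0]-P[1])/2; print(P.mean(0),np.hypot(*L),np.degrees(np.arctan2(L[1],L[0])),np.linalg.norm(P[1]-P[0]))
E
python3 -m jog '[[0,0,2,0,1],[0,0,2.5,0,1],[0,0,2,0,1],[0,0,1,0,1],[0,0,0.5,0,1],[0,0,0,0,1],[0,0,0,0,1],[0,0,0,0,1],[0,0,0,0,1],[0,0,0,0,1]]'; python3 - <<'E'
from h import *
s,m,y=tcp();print(s["ee_pos"],s["width"],(m.T@(np.r_[.5195,.0443,.102]-s["ee_pos"])*100).round(2),s["ft_force"])
E
```

```text
[0.52001375 0.0444486 ] 0.10930769196906881 -4.535619534725172 0.055793890688911836
[0.52103524 0.04486838] 0.07256380962218276 -4.325986466386329 0.0469962987802157
time: 32.95
ee_pos: [0.5241, 0.0443, 0.1141]
eef_rot: [0.037, 0.999, -0.002, -0.016]
ft_force: [-0.6, -0.0, 0.2]
width: 0.0001
[0.52410095 0.04429888 0.11409436] 0.00014577969977900245 [ 0.42 -0.03  1.22] [-0.58103192 -0.03376699  0.18281304]
```

Both boards are within 2 mm of the bed centre (0.518–0.520, 0.044) and in line with it. Pushing down.

```bash
python3 -m jog '[[0.2,0,0.3,0,1],[0.2,0,0.3,0,1],[0,0,0.2,0,1],[0,0,0,0,1],[0,0,0,0,1],[0,0,0,0,1],[0,0,0,0,1],[0,0,0,0,1],[0,0,0,0,1],[0,0,0,0,1]]'
python3 -m jog '[[0,0,0.3,0,1],[0,0,0.3,0,1],[0,0,0.2,0,1],[0,0,0.2,0,1],[0,0,0.2,0,1],[0,0,0.1,0,1],[0,0,0.1,0,1],[0,0,0.1,0,1],[0,0,0.1,0,1],[0,0,0.1,0,1]]'
```

```text
time: 33.95
ee_pos: [0.5197, 0.0447, 0.106]
eef_rot: [0.037, 0.999, -0.001, -0.015]
ft_force: [-0.6, 0.6, -0.6]
width: 0.0005
time: 34.95
ee_pos: [0.52, 0.0447, 0.0924]
eef_rot: [0.037, 0.999, 0.0, -0.015]
ft_force: [-8.2, -1.2, 20.4]
width: 0.0004
```

```bash
python3 -m jog '[[0,0,-0.4,0,1],[0,0,-0.5,0,1],[0,0,-1,0,1],[0,0,-2,0,1],[0,0,-3,0,1],[0,0,-3,0,1],[0,0,-2,0,1],[0,0,-1,0,1],[0,0,0,0,1],[0,0,0,0,1]]'; python3 - <<'E'
from h import *
c=r.camera("wrist"); cv2.imwrite("pics/w9.png",c["pixels"][:,:,::-1])
s,m,y=tcp();print(s["ee_pos"],s["ft_force"],s["joint_vel"].round(3))
E
```

```text
time: 35.95
ee_pos: [0.5232, 0.0439, 0.2265]
eef_rot: [0.037, 0.999, -0.0, -0.016]
ft_force: [-0.3, 0.2, 0.1]
width: 0.0005
[0.52307652 0.04394932 0.22635036] [ 0.09100178  0.07430207 -0.02475694] [-0.002  0.008 -0.002  0.005 -0.002 -0.001  0.002]
```

View pics/w9.png

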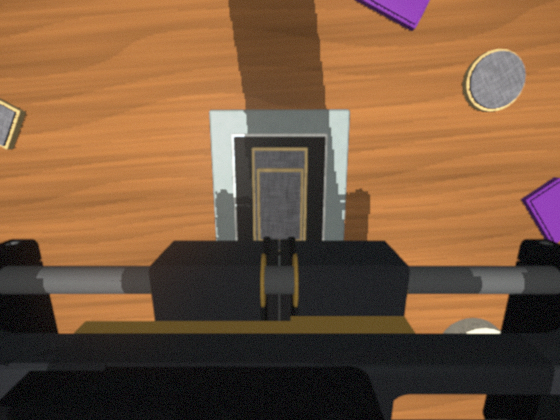

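The stack is still aligned: long near edge at row 148, cols 251–308; short near edge at row 169, cols 256–306. One last numeric check, then I hand it in.

```bash
python3 - <<'E'
from h import *
c=r.camera("wrist")
for q,z,h in (([(251.5,147.5),(308,147.5)],.068,.055),([(256,169),(306,169)],.080,.037)):
    D=ray(c,q,z);e=D[1]-D[0];u=np.r_[e[1],-e[0]]/np.hypot(*e);print(np.hypot(*e),D.mean(0)+h*u,np.degrees(np.arctan2(u[1],u[0])))
r.close_job()
E
```

```text
0.0554316719804873 [0.51999947 0.04448994] -4.2888393942669785
0.04786406653780904 [0.52189693 0.04555651] -4.280487741863617
the job is handed in; nothing more can be done
```

The long board and then the short board are stacked on the press bed. I pushed each one down with the closed fingers after letting go of it, and the job is handed in at about 36 s of the 69 s allowed.

**Position:** in the last wrist picture the long board's centre is at (0.520, 0.044) and the short board's at (0.522, 0.046). The bed centre measured about (0.519, 0.045). Both boards lie at −4.3° against about −4.2° for the bed, so they are within about 4 mm and 1° of it. The arm was clear, about 0.12 m above the stack.

**Pushes:**
- **Long board:** the first push read only 7–8 N, or about 5 mm of sink, so I repeated it. The repeat ran to the bed's lower stop at 46 N, deeper than the 6 mm asked. The board had not shifted afterwards.
- **Short board:** this push also went to about 9–10 mm of sink, at 20 N.

**Bystanders:** I never touched the round or square board, and the round one looked unmoved in the late pictures. Only a corner of the square one was in the last view, and I did not measure either again.

**Other differences:** the camera estimates of the bed centre differed by 2–4 mm between views. The last check used only the boards' near edges because the gripper hid the far ends.

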